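# Close the charging station and snap its cap home

## Robot

A 6-joint arm with a two-finger parallel gripper is mounted at the origin on the work surface. World frame = base frame: x ahead of the robot, y to its left, z up, the work surface at z = 0. Lengths are in mm, angles in rad, forces in N, time in s.
With the tool pointing down it reaches from about 425 to 925 mm from the base axis. Payload 12.5 kg.
Tool frame: the origin (TCP) lies at the very end of the fingers, on their centre line; the grasp point (between the pads) lies 19 mm behind it; z points along the fingers, y is the line along which they close (so a half turn about z gives the same grasp; the last joint's range is limited). The gripper opens to 85 mm and grips with 20 to 120 N. Pads are 22 mm wide; open, the fingers measure 114 mm over their backs; the gripper's body (76 mm by 85 mm) begins 54 mm behind the grasp point. The pads swing forward as they close: fully open they stand 13 mm farther back than shut.
Start: joints at [1.101, 0.491, 1.559, -0, 1.092, -0.106], TCP at [222.376, 584.118, 231.327] pointing down, gripper open.
Joint ranges: [-3.1, 3.1], [-0.84, 2.19], [0.05, 2.79], [-1.13, 4.28], [0.06, 2.93], [-2.69, 2.69]. Speed limits (rad/s): [2.22, 2.22, 2.79, 3.14, 3.14, 3.14].

## Interface

Orientations are given as a unit quaternion [w, x, y, z].
In Python, from bench import robot gives the robot as it stands.
- The arm moves only by the shell command python3 -m pendant 'ROWS' [OPENING] [FORCE]. ROWS is a JSON object of lists of equal length, an entry for each row: "offset": the shift along the tool's x, y, z in cm, a list of three; "delta_rot": the turn, a rotation vector about the tool's x, y, z in rad, a list of three. In form: {"offset": [[tx, ty, tz], ...], "delta_rot": [[wx, wy, wz], ...]}. A call has 1 to 10 rows; each row shifts and turns the commanded pose from where the row before left it, along the tool's axes as they then stand; what a row does not reach is not made up. A row lasts 1/10 s, in which the tool goes at most 50 mm and 8.59 degrees, less where a joint would pass 70% of its speed; a pose out of reach is approached as far as the arm can. A call is refused whole if a number of a shift passes 5 or a number of a turn 0.15, either way. A call with a gripper value outside its range is refused whole. OPENING is the opening, from 0 (shut) to 1 (fully open), set as the call begins (- or left out, the last holds). The fingers move at their own pace and stop on an object; FORCE is the grip in N (left out, the last holds). Time passes only in rows, so rows that do not move let the fingers close. It gives the time, the measured TCP pose, the force, the opening and the grip force at its end, in the units of the state.
- robot.get_obs(): the state, without advancing time (a new reading comes with each control period).
- robot.read_camera(name): name is "scene" or "top"; returns the picture (420x560x3 uint8, red, green, blue); there is no depth.
- robot.calibration(name): a dict with "fovy" (degrees; the focal length in pixels is half the picture's height over the tangent of half this angle, whatever the lens; pixels are square), "cx", "cy" (the principal point, pixels), "xyz" and "rotation" of the camera in the world. Camera axes: x right, y up, looking along -z (the intrinsics and any distortion apply to the point x, -y, -z); pixel columns grow to the right and rows downward; lengths in mm; the calibration is good to about 2 mm. A picture is of the moment at which its call begins. calibration takes no time and is no camera call.
- robot.close_job(): hands the job in; it is judged then, once.
The state is a dict: "time_s": time; "qpos": joint angles; "qvel": joint speeds; "joint_torque": joint torques, N m; "ee_pos": TCP position; "tcp_rot": TCP orientation; "wrist_force": force on the tool from outside, world axes, zero at the start; "ft_torque": the same for the moment, N m; "finger_gap": opening from 0.0 (shut) to 1.0 (fully open); "grasp_force": force on a finger pad.
Only numpy, scipy, OpenCV 4.12 (cv2) and the standard library are available. Lean on these libraries where they do the work, as an engineer would, in place of code of your own. Each camera call takes 0.05 s, during which the arm holds its last target. There are 200 camera calls.

## Task

Lower the teal cover plate onto the grey charging station, over its two steel pins and white stud, until it lies flush, and let go of it. Then press the orange snap cap down onto the stud until it clicks and sits fully down on the cover, and keep pressing it firmly: finish with the hand still pushing the cap down. Leave the other things on the bench where they are.

Things in the scene. Friction and masses are not known exactly. Their poses are not given: they have to be found in the camera images.
- station: Grey charging station, fixed: a block 170 mm (x) x 90 mm (y) x 26 mm high. Origin: centre of its underside, on the table; z up. Two steel locating pins stand on its top at x = -60 and +60 mm (y = 0), 9 mm diameter, 18 mm tall, the upper 7 mm tapered to 3 mm. The white stud is between them at x = +30 mm.
- stud_top (a point): Top centre of the station's white stud, 51 mm above the table; axes as the station's. The stud is 25 mm tall, 15 mm in diameter, its upper 5 mm tapered to 6 mm. Four sprung noses stick out 4 mm from it. The cap meets them 9 mm above home, needs about 8 N to pass, clicks over 5 mm above home, then goes down easily until its rim rests on the cover.
- cover_grip (a point): Point on the teal cover plate, half-way up its grip ridge, 22.5 mm above the plate's underside and 16 mm to the -x side of its middle; z up. Ridge: 44 mm long (x), 12 mm thick (y), 25 mm high, on a plate 150 (x) x 70 (y) x 10 mm, 0.15 kg, lying flat on the table. It nearly balances here. Home on the station: 48.5 mm above the table, 16 mm to the -x side of the station's origin, axes alike.
- cover_hole (a point): Centre of the cover's stud hole, level with the plate's upper face; axes as the plate's. The hole is 28 mm in diameter and 30 mm to the +x side of the plate's middle. Two 12.5 mm holes for the pins are at x = -60 and +60 mm from the middle, on the same line (y = 0).
- cap_center (a point): Centre of the orange snap cap, half-way up, 16 mm above its rim, on its axis; z up. A round knob 40 mm in diameter, 32 mm high, about 40 g, standing on the table closed end up; hollow from below (18 mm mouth). Yaw does not matter. Home on stud and cover: 52 mm above the table. There it stays by itself, with hardly any force on the cover until it is pushed.
- black_box: black carton 100 x 170 x 35 mm; a bystander, origin at its underside. Leave it alone.
- aqua_box: aqua carton 80 x 160 x 30 mm; a bystander, origin at its underside. Leave it alone.
- white_box: white carton 90 x 90 x 45 mm; a bystander, origin at its underside. Leave it alone.
- tape_roll: brown roll of packing tape lying flat, outer diameter 90 mm, height 25 mm; a bystander, origin at its underside. Leave it alone.
- screwdriver: screwdriver lying on the table, about 0.2 m long; a bystander, origin at its underside. Leave it alone.
- battery: black battery pack 50 x 70 x 18 mm; a bystander, origin at its underside. Leave it alone.
- scanner: handheld scanner lying on its side, about 170 x 60 mm, up to 36 mm high; a bystander, origin at its underside. Leave it alone.
There are look-alikes about, which are no part of the job. What is shaped like the part that bears cover_grip but blue is not meant. Of the things shaped like the part that bears cap_center, the orange one is meant.

How it is judged:
By the outcome, as a careful person would: the job done as asked, in the order asked, and still so for the second after the job is handed in, while the arm keeps its last pose, push and grip.
It also fails if it takes over 72 s, if anything falls off the work surface, if the arm or the gripper's body presses on something with over 40 N, if the wrist force passes 120 N, or if a joint passes its speed limit or range.

## Working session

There is one attempt and no reset: what is moved stays moved. The work goes in short steps, Python scripts to look and compute and a shell command to move; the robot and the scene stay as the last step left them, time stands still between calls to the robot, and variables do not carry over. Pictures are saved under pics/ and viewed, at most 10 in all, crops included, and the job is handed in when it is done.

```bash
mkdir -p pics; ls
python3 - <<'E'
from bench import robot
import cv2
for n in("scene","top"):
    im=robot.read_camera(n); cv2.imwrite(f"pics/{n}0.png",im[:,:,::-1]); print(n,robot.calibration(n))
print(robot.get_obs())
E
```

```text
pics
scene {'fovy': 53.908553192632546, 'cx': 277.33840680044074, 'cy': 210.99969420058463, 'xyz': array([1223.22089735,  334.97249091,  931.53758071]), 'rotation': array([0.50175337, 0.17200943, 0.29088909, 0.7962662 ])}
top {'fovy': 48.039702222823514, 'cx': 282.3541412694413, 'cy': 204.73849663533505, 'xyz': array([ 346.34183074,   -1.81864884, 1260.4601467 ]), 'rotation': array([-0.7002751 , -0.06907521,  0.05802893,  0.70814973])}
{'time_s': 0.1, 'qpos': array([ 1.10138205e+00,  4.91517157e-01,  1.55938578e+00,  4.43419362e-06,
        1.09170628e+00, -1.05593593e-01]), 'qvel': array([-0.0008918 , -0.00099454, -0.00223338,  0.00079671,  0.00064189,
        0.00084132]), 'joint_torque': array([ 1.30872984e-03, -6.19441867e+01, -2.62027109e+01, -1.33327799e-04,
        2.86935749e-03, -1.49899029e-05]), 'ee_pos': array([222.28870813, 583.92245845, 230.7760108 ]), 'tcp_rot': array([-1.46013527e-04,  1.80909708e-01,  9.83499578e-01, -4.86858613e-04]), 'wrist_force': array([ 0.17991993, -0.77819342, -0.61814774]), 'ft_torque': array([-0.02871152, -0.03119722, -0.0122481 ]), 'grasp_force': 0.0, 'finger_gap': 1.0014738097900042}
```

View pics/scene0.png

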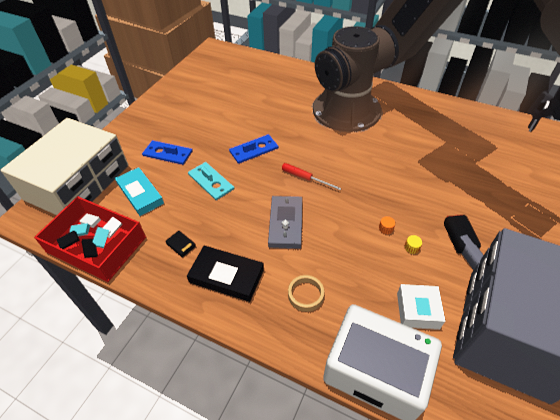

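View pics/top0.png

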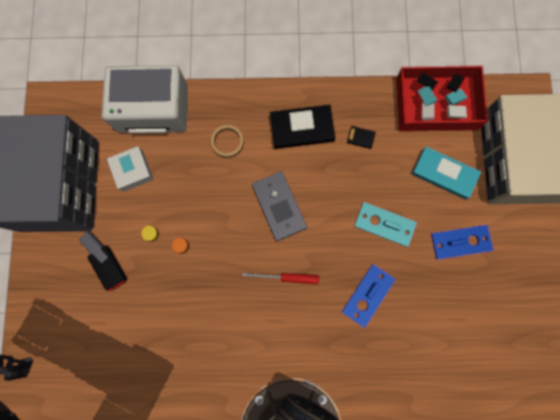

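The top view shows the station at (280,205), the teal cover at (386,224) with its big hole at the left end (375,220), the orange cap at (180,245) and the aqua carton at (447,172). The blue look-alikes are at (368,296) and (462,241).

```bash
cat > h.py <<'E'
import numpy as np, cv2
from scipy.spatial.transform import Rotation as R
from bench import robot
def cam(n):
    c=robot.calibration(n); f=210/np.tan(np.radians(c['fovy'])/2); q=np.array(c['rotation'])
    return c,f,R.from_quat(q[[1,2,3,0]]).as_matrix()
def ray(n,u,v):
    c,f,M=cam(n); d=M@np.array([(u-c['cx'])/f,-(v-c['cy'])/f,-1]); return np.array(c['xyz']),d/np.linalg.norm(d)
def plane(n,uv,z):
    o,d=ray(n,*uv); return o+d*(z-o[2])/d[2]
def proj(n,p):
    c,f,M=cam(n); q=M.T@(np.array(p)-c['xyz']); return np.array([c['cx']-f*q[0]/q[2], c['cy']+f*q[1]/q[2]])
def tri(a,b):
    (o,d),(p,e)=ray('top',*a),ray('scene',*b)
    s=np.linalg.lstsq(np.c_[d,-e],p-o,rcond=None)[0]; x,y=o+s[0]*d,p+s[1]*e
    return (x+y)/2,np.linalg.norm(x-y)
def mask(im,lo,hi): return cv2.inRange(cv2.cvtColor(im,cv2.COLOR_RGB2HSV),lo,hi)
def blobs(m,amin=60):
    n,l,s,c=cv2.connectedComponentsWithStats(m); return [(l==i,s[i],c[i]) for i in range(1,n) if s[i,4]>=amin]
E
python3 - <<'E'
from h import *
out=[]
for n,boxes in (("scene",[(185,155,70,50),(262,190,48,60)]),("top",[(350,195,72,54),(245,168,66,76)])):
    im=robot.read_camera(n)
    for (nm,lo,hi) in (("teal",(82,90,60),(96,255,255)),("orange",(5,200,120),(13,255,255))):
        for m,s,c in blobs(mask(im,lo,hi)):
            r=cv2.minAreaRect(np.argwhere(m)[:,::-1].astype(np.float32)); print(n,nm,s[:5],c.round(1),np.round(r[0],1),np.round(r[1],1),round(r[2],1),plane(n,r[0],10 if nm=="teal" else 16).round(1))
    for b in boxes:
        x,y,w,h=b; out.append(cv2.resize(cv2.resize(im[y:y+h,x:x+w],None,fx=5,fy=5,interpolation=cv2.INTER_CUBIC),(400,300) if 0 else (int(w*295/h),295)))
W=max(out[0].shape[1]+out[1].shape[1],out[2].shape[1]+out[3].shape[1])
pad=lambda a:cv2.copyMakeBorder(a,0,0,0,W-a.shape[1],0)
g=np.vstack([pad(np.hstack(out[:2])),pad(np.hstack(out[2:]))]); print(g.shape); cv2.imwrite("pics/crop1.png",g[:,:,::-1])
E
```

```text
scene teal [296   0  56  11 348] [330.9   3.3] [323.5   5. ] [55. 10.] 0.0 [-722.  -378.5   10. ]
scene teal [247   3  25  47 651] [256.6  26. ] [256.6  24.3] [21.2 46.7] 10.1 [-416.4 -587.3   10. ]
scene teal [   0   11   51   64 1843] [22.5 40.9] [18.9 42.1] [72.4 39.2] 64.2 [  158.2 -1483.7    10. ]
scene teal [311  14  32  48 806] [324.  34.] [322.1  36.9] [24.3 52. ] 27.8 [-432.  -268.9   10. ]
scene teal [  0 136  25  33 461] [  8.6 150.4] [ 12. 152.] [32. 24.] 90.0 [ 693.4 -925.2   10. ]
scene teal [188 162  46  38 781] [210.2 180.2] [210.4 180.2] [43.9 21.3] 42.9 [ 524.1 -254.    10. ]
scene teal [ 115  168   49   48 1047] [140.1 191.3] [139.1 189.7] [48.3 28.8] 55.4 [ 650.4 -430.1   10. ]
scene teal [ 70 224  20  11 163] [ 80.  228.7] [ 79.5 229. ] [10. 19.] 90.0 [ 843.4 -489.2   10. ]
scene teal [ 92 227  17  21 222] [100.2 237.1] [ 99.9 237. ] [12.7 18.8] 20.0 [ 840.6 -417.5   10. ]
scene teal [415 298  16  17 220] [422.7 306.1] [422.7 306. ] [18.1 12.8] 81.3 [665.7 435.9  10. ]
scene orange [379 222  16  12 104] [385.7 228.7] [385.8 228.4] [14.8 10.3] 13.0 [480.7 288.6  16. ]
top teal [420  86  15  19 168] [427.1  94.8] [427.3  94.6] [16.5 11.6] 63.4 [ 882.5 -392.5   10. ]
top teal [447  90  18  14 157] [455.4  96.6] [455.5  96.7] [11.1 15.5] 56.3 [ 875.  -470.5   10. ]
top teal [ 413  148   67   50 1468] [445.6 173.7] [446.2 172.6] [61.7 30.3] 24.4 [ 656.9 -429.1   10. ]
top teal [120 156  13  16 135] [126.1 163.2] [126.1 163.2] [13.8  9.7] 69.4 [695.9 446.3  10. ]
top teal [ 356  204   59   41 1173] [386.1 224.3] [385. 224.] [55.4 24.2] 21.0 [ 518.4 -256.7   10. ]
top orange [173 239  15  14 145] [180.  245.2] [180. 245.] [13.4 12.5] 26.6 [467.8 289.2  16. ]
(590, 649, 3)
```

View pics/crop1.png

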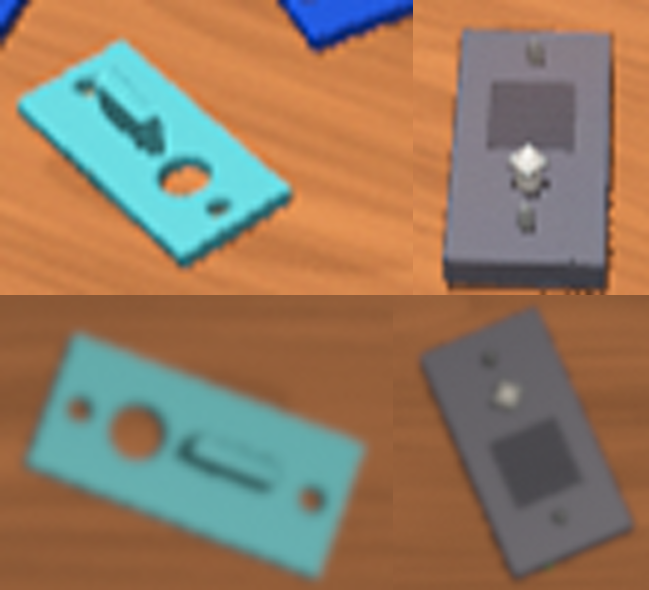

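The crops show the cover holes and station features in both views. The stud is near top (274.6,193.8), the pins near (269.7,184.2) and (287.8,225.2), and the cover holes near (364.5,215.9), (374.9,220.1) and (407.1,232.3).

Run:
```python
from h import *
T=dict(p=(364.5,215.9),h=(374.9,220.1),m=(407.1,232.3)); S=dict(p=(221.9,189.9),h=(216.5,185),m=(199.6,169.7))
for n,d in(("top",T),("scene",S)):
    P={k:plane(n,v,10) for k,v in d.items()}; a=P['p']-P['m']; print(n,{k:v.round(1) for k,v in P.items()},"mid",((P['p']+P['m'])/2).round(1),"yaw",np.arctan2(a[1],a[0]),np.linalg.norm(a))
T=dict(s=(274.6,193.8),p=(269.7,184.2),m=(287.8,225.2)); S=dict(s=(285.4,221.5),p=(285,231.7),m=(286.8,199.2))
for n,d in(("top",T),("scene",S)):
    P={k:plane(n,v,48 if k=='s' else 41) for k,v in d.items()}; a=P['p']-P['m']; print(n,{k:v.round(1) for k,v in P.items()},"mid",((P['p']+P['m'])/2).round(1),"yaw",np.arctan2(a[1],a[0]),np.linalg.norm(a))
# station top face in top view
im=robot.read_camera("top"); sub=np.zeros(im.shape[:2],np.uint8); sub[165:245,245:312]=255
m=mask(im,(0,0,40),(180,70,140))&sub
m=cv2.morphologyEx(m,cv2.MORPH_CLOSE,np.ones((7,7)))
b=max(blobs(m),key=lambda b:b[1][4]); r=cv2.minAreaRect(np.argwhere(b[0])[:,::-1].astype(np.float32)); B=cv2.boxPoints(r)
W=np.array([plane("top",p,26) for p in B]); print("station",r,W.mean(0),[np.linalg.norm(W[i]-W[i-1]).round(1) for i in range(4)],[np.arctan2(*(W[i]-W[i-1])[[1,0]]).round(3) for i in range(4)])
im=robot.read_camera("scene")
for n,o in(("top",(180,245)),): print("cap z32",plane(n,o,32))
print("cap scene z32",plane("scene",(386.3,228),26), proj("scene",(470,289,16)),proj("scene",(470,289,32)))
M=R.from_quat(np.roll(robot.get_obs()['tcp_rot'],-1)).as_matrix(); print(M.round(3))
```

```text
top {'p': array([ 540.8, -203. ,   10. ]), 'h': array([ 529.1, -230.3,   10. ]), 'm': array([ 495.4, -314.1,   10. ])} mid [ 518.1 -258.6   10. ] yaw 1.1822279193681655 120.03219739034859
scene {'p': array([ 544.2, -200.5,   10. ]), 'h': array([ 533.7, -226. ,   10. ]), 'm': array([ 499.4, -309.3,   10. ])} mid [ 521.8 -254.9   10. ] yaw 1.180677499206422 117.65032164016162
top {'s': array([596.6,  36.2,  48. ]), 'p': array([624.2,  49.3,  41. ]), 'm': array([513.9,   2.5,  41. ])} mid [569.   25.9  41. ] yaw 0.4008266899842403 119.74415666359205
scene {'s': array([599.2,  38.1,  48. ]), 'p': array([626.2,  49.6,  41. ]), 'm': array([519.3,   4.9,  41. ])} mid [572.7  27.3  41. ] yaw 0.39641245205023673 115.79015208105369
station ((278.9051818847656, 205.612060546875), (62.501861572265625, 33.74575424194336), 66.80140686035156) [569.78483646  25.94179981  26.        ] [np.float64(168.6), np.float64(91.0), np.float64(169.3), np.float64(88.9)] [np.float64(0.396), np.float64(-1.168), np.float64(-2.758), np.float64(1.966)]
cap z32 [466.24129102 285.47431212  32.        ]
cap scene z32 [487.00938406 289.91949994  26.        ] [387.07317526 225.6373362 ] [388.16341261 222.09062648]
[[-0.935  0.356 -0.   ]
 [ 0.356  0.935 -0.   ]
 [ 0.    -0.    -1.   ]]
```

```bash
cat >> h.py <<'E'
def plan(x,y,z,yaw,n):
    """constant per-row tool shift (cm) and turn (rad) to the target, tool kept vertical"""
    o=robot.get_obs(); M=R.from_quat(np.roll(o['tcp_rot'],-1)).as_matrix()
    d=M.T@(np.array([x,y,z])-o['ee_pos'])/10; psi=np.arctan2(M[1,0],M[0,0]); w=-((yaw-psi+np.pi)%(2*np.pi)-np.pi)/n
    t=complex(d[0],d[1])/sum(np.exp(1j*k*w) for k in range(n))
    print("rows",n,"offset",np.round([t.real,t.imag,d[2]/n],3),"turn",round(w,4),"| pos",o['ee_pos'].round(1),"yaw",round(psi,4),"tilt",np.degrees(np.arccos(-M[2,2])).round(2),"F",o['wrist_force'].round(1),"gap",round(o['finger_gap'],3),"grip",round(o['grasp_force'],1),"t",round(o['time_s'],2))
E
python3 -c "
from h import *
plan(513.9,-271.6,100,1.181,22);plan(513.9,-271.6,100,1.181,30)"
```

```text
rows 22 offset [-4.548 -0.532  0.597] turn 0.0726 | pos [222.3 584.1 231.1] yaw 2.7778 tilt 0.02 F [-0.4  0.  -0.5] gap 1.004 grip 0.0 t 0.3
rows 30 offset [-3.339 -0.358  0.438] turn 0.0532 | pos [222.3 584.1 231.1] yaw 2.7778 tilt 0.02 F [-0.4  0.  -0.5] gap 1.004 grip 0.0 t 0.3
```

```bash
python3 -m pendant '{"offset":[[-4.5,-0.53,0.6],[-4.5,-0.53,0.6],[-4.5,-0.53,0.6],[-4.5,-0.53,0.6],[-4.5,-0.53,0.6],[-4.5,-0.53,0.6],[-4.5,-0.53,0.6],[-4.5,-0.53,0.6],[-4.5,-0.53,0.6],[-4.5,-0.53,0.6]],"delta_rot":[[0,0,0.0726],[0,0,0.0726],[0,0,0.0726],[0,0,0.0726],[0,0,0.0726],[0,0,0.0726],[0,0,0.0726],[0,0,0.0726],[0,0,0.0726],[0,0,0.0726]]}' 0.6 60
python3 -m pendant '{"offset":[[-4.5,-0.53,0.6],[-4.5,-0.53,0.6],[-4.5,-0.53,0.6],[-4.5,-0.53,0.6],[-4.5,-0.53,0.6],[-4.5,-0.53,0.6],[-4.5,-0.53,0.6],[-4.5,-0.53,0.6],[-4.5,-0.53,0.6],[0,0,0]],"delta_rot":[[0,0,0.0726],[0,0,0.0726],[0,0,0.0726],[0,0,0.0726],[0,0,0.0726],[0,0,0.0726],[0,0,0.0726],[0,0,0.0726],[0,0,0.0726],[0,0,0]]}'
python3 -c "
from h import *
plan(513.9,-271.6,100,1.181,4)"
```

```text
time_s: 1.3
ee_pos: [529.7, 262.1, 171.0]
tcp_rot: [0.0, 0.52, 0.854, 0.0]
wrist_force: [0.3, -0.0, 0.4]
finger_gap: 0.597
grasp_force: 0.0
time_s: 2.3
ee_pos: [557.0, -140.3, 116.5]
tcp_rot: [-0.0, 0.768, 0.641, -0.0]
wrist_force: [0.1, 0.6, -0.2]
finger_gap: 0.599
grasp_force: 0.0
rows 4 offset [-3.455 -0.204  0.414] turn 0.0526 | pos [ 557.  -140.3  116.5] yaw 1.3914 tilt 0.05 F [ 0.1  0.6 -0.2] gap 0.599 grip 0.0 t 2.3
```

```bash
python3 -m pendant '{"offset":[[-3.45,-0.2,0.8],[-3.45,-0.2,0.8],[-3.45,-0.2,0.8],[-3.45,-0.2,0.8],[0,0,1.5],[0,0,0],[0,0,0]],"delta_rot":[[0,0,0.0526],[0,0,0.0526],[0,0,0.0526],[0,0,0.0526],[0,0,0],[0,0,0],[0,0,0]]}'
python3 - <<'E'
from h import *
plan(513.9,-271.6,13,1.181,3)
g=[]
for n,p in(("top",(513.9,-271.6,30)),("scene",(513.9,-271.6,30))):
    im=robot.read_camera(n); u,v=proj(n,p).astype(int); g.append(cv2.resize(im[v-40:v+40,u-40:u+40],(400,400),interpolation=cv2.INTER_CUBIC))
cv2.imwrite("pics/g1.png",np.hstack(g)[:,:,::-1])
E
```

```text
time_s: 3.0
ee_pos: [516.4, -266.7, 70.4]
tcp_rot: [-0.0, 0.828, 0.56, -0.0]
wrist_force: [-0.3, -0.5, 0.4]
finger_gap: 0.599
grasp_force: 0.0
rows 3 offset [-0.183 -0.015  1.914] turn 0.0026 | pos [ 516.4 -266.7   70.4] yaw 1.1889 tilt 0.03 F [-0.3 -0.5  0.4] gap 0.599 grip 0.0 t 3.0
```

View pics/g1.png

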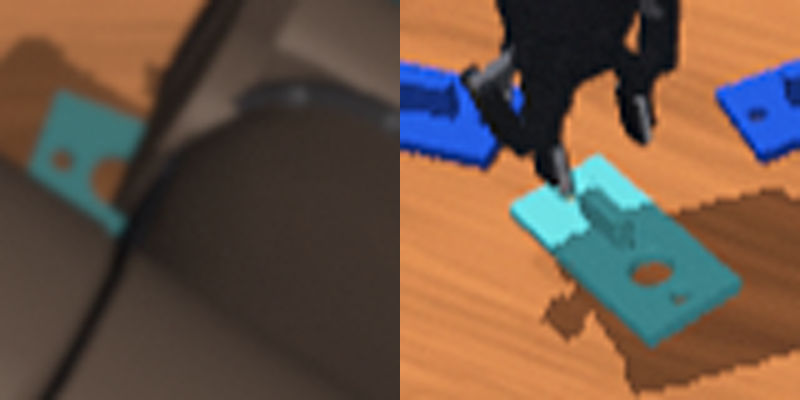

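The fingers straddle the ridge in the scene view, at about (620,200) in the crop. I'll lower and grip.

```bash
python3 -m pendant '{"offset":[[-0.18,-0.02,1.9],[-0.18,-0.02,1.9],[-0.18,-0.02,1.8],[0,0,0],[0,0,0]],"delta_rot":[[0,0,0.003],[0,0,0.003],[0,0,0.003],[0,0,0],[0,0,0]]}'
python3 -m pendant '{"offset":[[0,0,0],[0,0,0],[0,0,0],[0,0,0],[0,0,0],[0,0,0]],"delta_rot":[[0,0,0],[0,0,0],[0,0,0],[0,0,0],[0,0,0],[0,0,0]]}' 0 60
```

```text
time_s: 3.6
ee_pos: [514.0, -271.7, 14.9]
tcp_rot: [0.0, 0.831, 0.556, 0.0]
wrist_force: [-0.0, -0.2, 0.4]
finger_gap: 0.599
grasp_force: 0.0
time_s: 4.2
ee_pos: [514.0, -272.2, 15.3]
tcp_rot: [0.001, 0.831, 0.556, 0.0]
wrist_force: [0.1, 1.8, 6.8]
finger_gap: 0.124
grasp_force: 59.5
```

```bash
python3 -m pendant '{"offset":[[0,0,-0.5],[0,0,-1.5],[0,0,-3],[0,0,-3],[0,0,-2],[0,0,0],[0,0,0]],"delta_rot":[[0,0,0],[0,0,0],[0,0,0],[0,0,0],[0,0,0],[0,0,0],[0,0,0]]}'
python3 -c "
from h import *
# lift side: cover origin = TCP+16 along x; go over the station
c,s=np.cos(.398),np.sin(.398)
print(571-16*c,27-16*s)
plan(571-16*c,27-16*s,115,.398,8)"
```

```text
time_s: 4.9
ee_pos: [513.5, -272.0, 114.7]
tcp_rot: [0.0, 0.831, 0.556, 0.0]
wrist_force: [0.5, -0.7, -1.8]
finger_gap: 0.123
grasp_force: 58.7
556.2505921912496 20.798792916603187
rows 8 offset [ 3.156 -2.105 -0.004] turn 0.0976 | pos [ 513.5 -272.   114.7] yaw 1.179 tilt 0.05 F [ 0.5 -0.7 -1.8] gap 0.123 grip 58.7 t 4.9
```

```bash
python3 -m pendant '{"offset":[[3.15,-2.1,0],[3.15,-2.1,0],[3.15,-2.1,0],[3.15,-2.1,0],[3.15,-2.1,0],[3.15,-2.1,0],[3.15,-2.1,0],[3.15,-2.1,0],[0,0,0],[0,0,0]],"delta_rot":[[0,0,0.0976],[0,0,0.0976],[0,0,0.0976],[0,0,0.0976],[0,0,0.0976],[0,0,0.0976],[0,0,0.0976],[0,0,0.0976],[0,0,0],[0,0,0]]}'
python3 - <<'E'
from h import *
plan(556.25,20.8,70,.398,2)
g=[]
for n,p in(("top",(571,27,80)),("scene",(571,27,80))):
    im=robot.read_camera(n); u,v=proj(n,p).astype(int); print(n,u,v); g.append(cv2.resize(im[v-40:v+40,u-40:u+40],(400,400),interpolation=cv2.INTER_CUBIC))
cv2.imwrite("pics/g2.png",np.hstack(g)[:,:,::-1])
E
```

```text
time_s: 5.9
ee_pos: [555.8, 20.8, 113.1]
tcp_rot: [-0.0, 0.98, 0.199, -0.001]
wrist_force: [-0.1, -0.3, -1.4]
finger_gap: 0.125
grasp_force: 58.8
rows 2 offset [0.026 0.013 2.153] turn 0.0013 | pos [555.8  20.8 113.1] yaw 0.4007 tilt 0.13 F [-0.1 -0.3 -1.4] gap 0.125 grip 58.8 t 5.9
top 277 201
scene 286 205
```

View pics/g2.png

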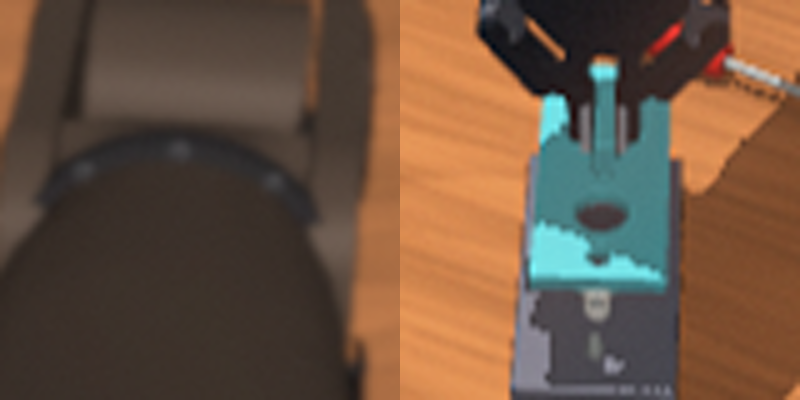

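Run:
```python
from h import *
o=robot.get_obs(); z=o['ee_pos'][2]-5.3
im=robot.read_camera("scene")
cv2.imwrite("pics/x.png",im[:,:,::-1])
# dark spots inside the plate
m=mask(im,(80,80,60),(100,255,255)); t=m[165:235,265:310]
hm=cv2.morphologyEx(t,cv2.MORPH_CLOSE,np.ones((11,11)))&~t
for b,s,c in blobs(hm,4): print(s,(c+[265,165]).round(1),plane("scene",c+[265,165],z).round(1))
h=plane("scene",(286.2,208),z); p=plane("scene",(285.6,216.6),z); print("hole",h,"pin",p,p-h)
C=lambda L:o['ee_pos'][:2]+L*np.array([np.cos(.4007),np.sin(.4007)])
print("expected hole",C(46),"pin",C(76))
# predicted stud top px & pins
for q in ((-1,-1),): pass
print("stud-plane z48",plane("scene",(246+(597-400)/5,165+293/5),51))
```

```text
[12 15  8 16 65] [281.7 187.4] [540.   -0.6 108.2]
[23 15  7 16 62] [290.6 188.3] [532.6  22.5 108.2]
[16 40 10  6 47] [285.6 207.6] [600.2  39.3 108.2]
[34 42  1  6  6] [299.  209.5] [591.1  73.4 108.2]
hole [600.6006646   41.29038215 108.21753402] pin [627.16594875  52.07308404 108.21753402] [ 2.65652841e+01  1.07827019e+01 -1.13686838e-13]
expected hole [598.00396261  37.55090238] pin [625.62760788  49.25279206]
stud-plane z48 [607.83745529  42.21816252  51.        ]
```

```bash
python3 -m pendant '{"offset":[[0.03,0,1.5],[0,0,1.5],[0,0,1.0],[0,0,0.4],[0,0,0],[0,0,0]],"delta_rot":[[0,0,0.003],[0,0,0],[0,0,0],[0,0,0],[0,0,0],[0,0,0]]}'
python3 - <<'E'
from h import *
plan(556.25,20.8,65,.398,1)
im=robot.read_camera("scene"); u,v=285,215; print(proj("scene",(598.6,38.6,51)),proj("scene",(598.6,38.6,62)))
cv2.imwrite("pics/g3.png",cv2.resize(im[v-30:v+30,u-40:u+40],(800,600),interpolation=cv2.INTER_CUBIC)[:,:,::-1])
E
```

```text
time_s: 6.65
ee_pos: [556.8, 20.0, 70.7]
tcp_rot: [0.0, 0.981, 0.196, 0.0]
wrist_force: [0.4, -0.5, -0.8]
finger_gap: 0.126
grasp_force: 58.8
rows 1 offset [-0.022 -0.091  0.567] turn -0.003 | pos [556.8  20.   70.7] yaw 0.395 tilt 0.03 F [ 0.4 -0.5 -0.8] gap 0.126 grip 58.8 t 6.65
[285.64500973 220.70942048] [285.63495407 218.18258642]
```

View pics/g3.png

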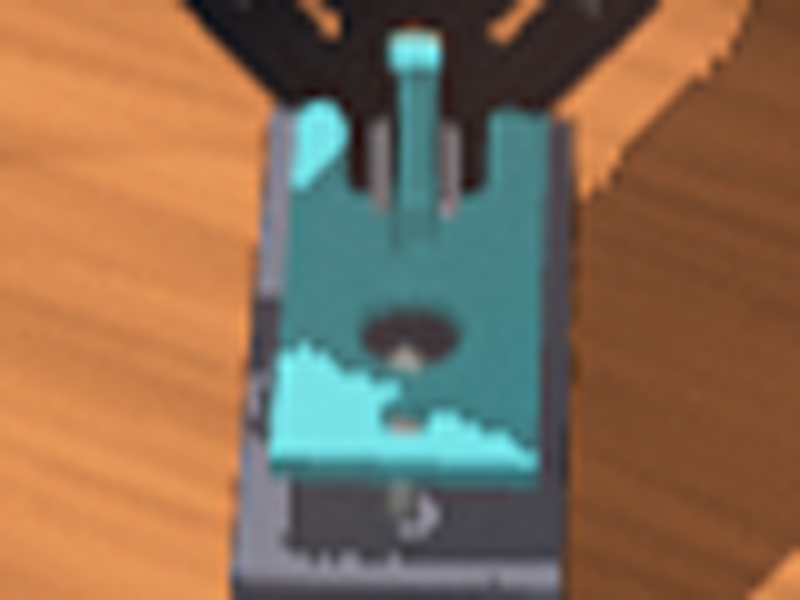

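Hole centre is about (286,217.6) in the full picture with the stud just below it, roughly 1 mm off. I'll nudge and lower while watching the forces.

```bash
python3 -m pendant '{"offset":[[-0.1,0.05,0.6],[0,0,0.6],[0,0,0.2],[0,0,0],[0,0,0]],"delta_rot":[[0,0,0],[0,0,0],[0,0,0],[0,0,0],[0,0,0]]}'
python3 -m pendant '{"offset":[[0,0,0.15],[0,0,0.15],[0,0,0]],"delta_rot":[[0,0,0],[0,0,0],[0,0,0]]}'
```

```text
time_s: 7.2
ee_pos: [555.9, 19.5, 56.2]
tcp_rot: [-0.0, 0.981, 0.196, -0.0]
wrist_force: [0.7, -0.4, -1.3]
finger_gap: 0.122
grasp_force: 58.8
time_s: 7.5
ee_pos: [556.3, 19.4, 53.4]
tcp_rot: [0.0, 0.981, 0.196, 0.0]
wrist_force: [1.5, 0.3, -1.2]
finger_gap: 0.121
grasp_force: 58.9
```

```bash
python3 -m pendant '{"offset":[[0,0,0.15],[0,0,0.15],[0,0,0],[0,0,0]],"delta_rot":[[0,0,0],[0,0,0],[0,0,0],[0,0,0]]}'
```

```text
time_s: 7.9
ee_pos: [556.8, 19.3, 50.4]
tcp_rot: [0.0, 0.981, 0.196, 0.001]
wrist_force: [5.6, -0.6, -0.7]
finger_gap: 0.125
grasp_force: 58.9
```

```bash
python3 -m pendant '{"offset":[[0.13,0.05,0],[0,0,0],[0,0,0]],"delta_rot":[[0,0,0],[0,0,0],[0,0,0]]}'
python3 -m pendant '{"offset":[[0,0,0.15],[0,0,0.15],[0,0,0],[0,0,0]],"delta_rot":[[0,0,0],[0,0,0],[0,0,0],[0,0,0]]}'
```

```text
time_s: 8.2
ee_pos: [557.1, 19.5, 50.1]
tcp_rot: [-0.0, 0.981, 0.196, -0.0]
wrist_force: [1.5, -0.6, -1.2]
finger_gap: 0.124
grasp_force: 58.8
time_s: 8.6
ee_pos: [557.1, 19.5, 47.1]
tcp_rot: [-0.0, 0.981, 0.196, -0.0]
wrist_force: [0.2, 0.1, -2.9]
finger_gap: 0.125
grasp_force: 58.7
```

Good, the pins are in. Continuing down to home (TCP about 41.3).

```bash
python3 -m pendant '{"offset":[[0,0,0.15],[0,0,0.15],[0,0,0.15],[0,0,0],[0,0,0]],"delta_rot":[[0,0,0],[0,0,0],[0,0,0],[0,0,0],[0,0,0]]}'
python3 -m pendant '{"offset":[[0,0,0.1],[0,0,0.1],[0,0,0],[0,0,0]],"delta_rot":[[0,0,0],[0,0,0],[0,0,0],[0,0,0]]}'
```

```text
time_s: 9.1
ee_pos: [557.2, 19.4, 42.7]
tcp_rot: [-0.0, 0.981, 0.196, -0.0]
wrist_force: [0.8, -0.3, -2.1]
finger_gap: 0.123
grasp_force: 58.7
time_s: 9.5
ee_pos: [557.2, 19.5, 41.3]
tcp_rot: [-0.0, 0.981, 0.196, 0.0]
wrist_force: [-0.7, 0.3, 5.3]
finger_gap: 0.123
grasp_force: 59.8
```

```bash
python3 -m pendant '{"offset":[[0,0,0],[0,0,0],[0,0,0],[0,0,0],[0,0,-0.5],[0,0,-2],[0,0,-4],[0,0,-4],[0,0,-1.5],[0,0,0]],"delta_rot":[[0,0,0],[0,0,0],[0,0,0],[0,0,0],[0,0,0],[0,0,0],[0,0,0],[0,0,0],[0,0,0],[0,0,0]]}' 0.55
python3 -c "
from h import *
plan(469.5,287.3,90,1.985,12)"
```

```text
time_s: 10.5
ee_pos: [558.1, 19.4, 163.4]
tcp_rot: [0.001, 0.981, 0.196, 0.002]
wrist_force: [-0.0, -0.1, 0.1]
finger_gap: 0.553
grasp_force: 0.0
rows 12 offset [ 1.884 -1.818  0.608] turn -0.1325 | pos [558.1  19.4 163.4] yaw 0.3953 tilt 0.27 F [-0.  -0.1  0.1] gap 0.553 grip 0.0 t 10.5
```

```bash
python3 -m pendant '{"offset":[[1.88,-1.82,0.6],[1.88,-1.82,0.6],[1.88,-1.82,0.6],[1.88,-1.82,0.6],[1.88,-1.82,0.6],[1.88,-1.82,0.6],[1.88,-1.82,0.6],[1.88,-1.82,0.6],[1.88,-1.82,0.6],[1.88,-1.82,0.6]],"delta_rot":[[0,0,-0.1325],[0,0,-0.1325],[0,0,-0.1325],[0,0,-0.1325],[0,0,-0.1325],[0,0,-0.1325],[0,0,-0.1325],[0,0,-0.1325],[0,0,-0.1325],[0,0,-0.1325]]}' 0.75
python3 -m pendant '{"offset":[[1.88,-1.82,0.6],[1.88,-1.82,0.6],[0,0,0],[0,0,0]],"delta_rot":[[0,0,-0.1325],[0,0,-0.1325],[0,0,0],[0,0,0]]}'
python3 - <<'E'
from h import *
plan(469.5,287.3,4,1.985,3)
im=robot.read_camera("scene"); im2=robot.read_camera("top")
a=cv2.resize(im[195:275,340:440],(500,400),interpolation=cv2.INTER_CUBIC); b=cv2.resize(im2[165:245,250:310],(300,400),interpolation=cv2.INTER_CUBIC)
cv2.imwrite("pics/g4.png",np.hstack([a,b])[:,:,::-1])
E
```

```text
time_s: 11.5
ee_pos: [510.4, 258.9, 99.3]
tcp_rot: [-0.0, 0.65, 0.76, -0.001]
wrist_force: [0.5, 0.2, -0.2]
finger_gap: 0.747
grasp_force: 0.0
time_s: 11.9
ee_pos: [467.6, 287.2, 88.1]
tcp_rot: [-0.0, 0.547, 0.837, -0.0]
wrist_force: [0.7, 0.4, 0.1]
finger_gap: 0.751
grasp_force: 0.0
rows 3 offset [-0.021  0.063  2.803] turn -0.0002 | pos [467.6 287.2  88.1] yaw 1.9844 tilt 0.06 F [0.7 0.4 0.1] gap 0.751 grip 0.0 t 11.9
```

View pics/g4.png

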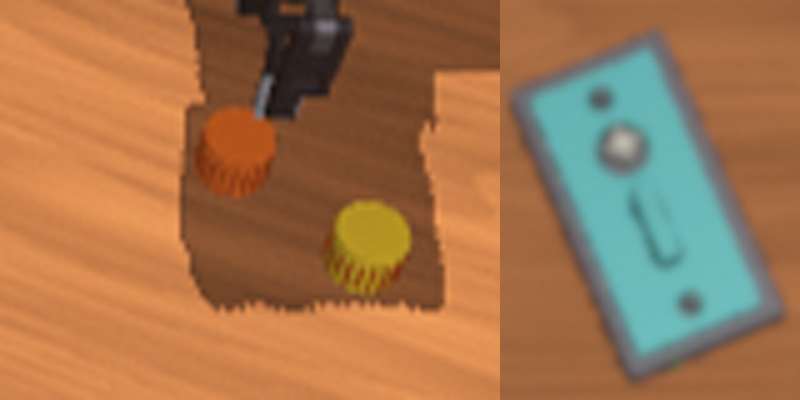

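The cover lies flush, with pins and stud showing through its holes in the top view. The cap's top is at scene pixel (387.4,222.4), which agrees with the estimate.

```bash
python3 -m pendant '{"offset":[[-0.02,0.06,2.8],[0,0,2.8],[0,0,2.0],[0,0,0.7],[0,0,0],[0,0,0]],"delta_rot":[[0,0,0],[0,0,0],[0,0,0],[0,0,0],[0,0,0],[0,0,0]]}'
python3 -m pendant '{"offset":[[0,0,0],[0,0,0],[0,0,0],[0,0,0],[0,0,0]],"delta_rot":[[0,0,0],[0,0,0],[0,0,0],[0,0,0],[0,0,0]]}' 0 20
```

```text
time_s: 12.6
ee_pos: [469.2, 287.1, 6.5]
tcp_rot: [0.0, 0.547, 0.837, 0.0]
wrist_force: [-0.3, -0.5, 0.7]
finger_gap: 0.747
grasp_force: 0.0
time_s: 13.1
ee_pos: [469.0, 287.3, 6.9]
tcp_rot: [0.0, 0.546, 0.837, 0.001]
wrist_force: [-0.2, -1.6, 5.2]
finger_gap: 0.457
grasp_force: 19.5
```

```bash
python3 -m pendant '{"offset":[[0,0,0],[0,0,0],[0,0,0],[0,0,0],[0,0,0],[0,0,0],[0,0,0],[0,0,0],[0,0,0],[0,0,0]],"delta_rot":[[0,0,0],[0,0,0],[0,0,0],[0,0,0.145],[0,0,0.145],[0,0,0.145],[0,0,0.145],[0,0,0.145],[0,0,0.145],[0,0,0.145]]}' 0.75
python3 -m pendant '{"offset":[[0,0,0],[0,0,0],[0,0,0],[0,0,0],[0,0,0.2],[0,0,0]],"delta_rot":[[0,0,0.145],[0,0,0.145],[0,0,0.145],[0,0,0.14],[0,0,0],[0,0,0]]}'
python3 -c "
from h import *
plan(469,287,5,.395,1)"
```

```text
time_s: 14.1
ee_pos: [468.5, 287.1, 5.8]
tcp_rot: [-0.0, 0.886, 0.464, -0.0]
wrist_force: [0.3, -0.1, 1.0]
finger_gap: 0.749
grasp_force: 0.0
time_s: 14.7
ee_pos: [468.4, 287.1, 3.5]
tcp_rot: [0.0, 0.98, 0.198, -0.0]
wrist_force: [0.3, -0.5, 0.2]
finger_gap: 0.749
grasp_force: 0.0
rows 1 offset [ 0.049  0.033 -0.145] turn 0.0043 | pos [468.4 287.1   3.5] yaw 0.3993 tilt 0.02 F [ 0.3 -0.5  0.2] gap 0.749 grip 0.0 t 14.7
```

```bash
python3 -m pendant '{"offset":[[0,0,0],[0,0,0],[0,0,0],[0,0,0],[0,0,-1],[0,0,-3],[0,0,-4],[0,0,-3],[0,0,0],[0,0,0]],"delta_rot":[[0,0,0],[0,0,0],[0,0,0],[0,0,0],[0,0,0],[0,0,0],[0,0,0],[0,0,0],[0,0,0],[0,0,0]]}' 0 100
python3 -c "
from h import *
plan(598.4,37.0,100,.395,7)"
```

```text
time_s: 15.7
ee_pos: [468.6, 287.2, 114.6]
tcp_rot: [-0.0, 0.98, 0.197, 0.001]
wrist_force: [-0.7, -0.1, -0.3]
finger_gap: 0.438
grasp_force: 100.1
rows 7 offset [0.334 4.012 0.209] turn 0.0001 | pos [468.6 287.2 114.6] yaw 0.3959 tilt 0.09 F [-0.7 -0.1 -0.3] gap 0.438 grip 100.1 t 15.7
```

```bash
python3 -m pendant '{"offset":[[0.33,4.0,0],[0.33,4.0,0],[0.33,4.0,0.2],[0.33,4.0,0.2],[0.33,4.0,0.2],[0.33,4.0,0.2],[0.35,4.05,0.2],[0,0,0],[0,0,0]],"delta_rot":[[0,0,0],[0,0,0],[0,0,0],[0,0,0],[0,0,0],[0,0,0],[0,0,0],[0,0,0],[0,0,0]]}'
python3 -c "
from h import *
plan(598.4,37.0,60,.395,3)"
```

```text
time_s: 16.6
ee_pos: [597.4, 36.5, 102.3]
tcp_rot: [-0.0, 0.981, 0.196, -0.001]
wrist_force: [-0.5, 0.2, 0.2]
finger_gap: 0.443
grasp_force: 100.3
rows 3 offset [ 0.039 -0.002  1.411] turn -0.0004 | pos [597.4  36.5 102.3] yaw 0.3937 tilt 0.15 F [-0.5  0.2  0.2] gap 0.443 grip 100.3 t 16.6
```

```bash
python3 -m pendant '{"offset":[[0.05,0,1.5],[0.05,0,1.5],[0,0,1.0],[0,0,0.3],[0,0,0],[0,0,0]],"delta_rot":[[0,0,0],[0,0,0],[0,0,0],[0,0,0],[0,0,0],[0,0,0]]}'
python3 - <<'E'
from h import *
plan(598.4,37.0,58,.395,1)
im=robot.read_camera("scene"); u,v=285,215
m=mask(im,(5,180,60),(13,255,255))
for b,s,c in blobs(m[180:250,260:310],20): print(s,c+[260,180])
z=robot.get_obs()['ee_pos'][2]-3.5
print("expected cap rim/top px",proj("scene",(599,37.2,z)),proj("scene",(599,37.2,z+32)))
cv2.imwrite("pics/g5.png",cv2.resize(im[v-30:v+30,u-40:u+40],(800,600),interpolation=cv2.INTER_CUBIC)[:,:,::-1])
E
```

```text
time_s: 17.2
ee_pos: [599.1, 37.8, 61.1]
tcp_rot: [0.0, 0.981, 0.196, 0.0]
wrist_force: [0.5, -0.4, -0.5]
finger_gap: 0.44
grasp_force: 100.3
rows 1 offset [-0.097  0.046  0.308] turn 0.0005 | pos [599.1  37.8  61.1] yaw 0.3955 tilt 0.02 F [ 0.5 -0.4 -0.5] gap 0.44 grip 100.3 t 17.2
[ 18  28  15  17 210] [285.44761905 215.97619048]
expected cap rim/top px [285.10602258 219.09732751] [285.06398228 211.56675291]
```

View pics/g5.png

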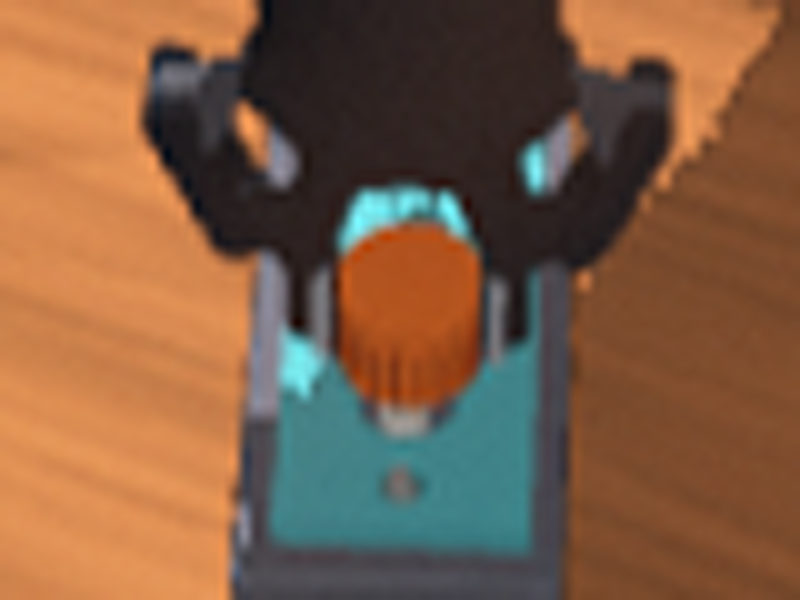

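Stud centre is about 0.5 px (1 mm) left of the cap axis in the picture. I'll correct that and lower.

```bash
python3 -m pendant '{"offset":[[-0.05,0.1,0.3],[0,0,0.3],[0,0,0.3],[0,0,0],[0,0,0]],"delta_rot":[[0,0,0],[0,0,0],[0,0,0],[0,0,0],[0,0,0]]}'
python3 -m pendant '{"offset":[[0,0,0.2],[0,0,0.1],[0,0,0],[0,0,0]],"delta_rot":[[0,0,0],[0,0,0],[0,0,0],[0,0,0]]}'
```

```text
time_s: 17.75
ee_pos: [598.9, 36.5, 51.7]
tcp_rot: [-0.0, 0.981, 0.196, -0.0]
wrist_force: [0.2, 0.8, -0.7]
finger_gap: 0.438
grasp_force: 100.3
time_s: 18.15
ee_pos: [599.1, 36.4, 49.0]
tcp_rot: [0.0, 0.981, 0.196, 0.0]
wrist_force: [0.7, -1.5, 2.9]
finger_gap: 0.447
grasp_force: 100.6
```

```bash
for i in 1; do python3 -m pendant '{"offset":[[0,0,0.1],[0,0,0.1],[0,0,0.1],[0,0,0]],"delta_rot":[[0,0,0],[0,0,0],[0,0,0],[0,0,0]]}'; done
python3 -m pendant '{"offset":[[0,0,0.1],[0,0,0.1],[0,0,0]],"delta_rot":[[0,0,0],[0,0,0],[0,0,0]]}'
python3 -m pendant '{"offset":[[0,0,0.1],[0,0,0.1],[0,0,0]],"delta_rot":[[0,0,0],[0,0,0],[0,0,0]]}'
```

```text
time_s: 18.55
ee_pos: [599.3, 36.3, 46.4]
tcp_rot: [0.0, 0.981, 0.196, 0.001]
wrist_force: [-0.0, -2.3, 4.7]
finger_gap: 0.438
grasp_force: 101.1
time_s: 18.85
ee_pos: [598.9, 36.3, 43.4]
tcp_rot: [0.0, 0.981, 0.196, -0.0]
wrist_force: [2.2, -2.9, -5.2]
finger_gap: 0.44
grasp_force: 100.6
time_s: 19.15
ee_pos: [598.6, 36.5, 41.2]
tcp_rot: [-0.0, 0.981, 0.196, -0.0]
wrist_force: [2.2, -2.4, -8.1]
finger_gap: 0.44
grasp_force: 100.8
```

It clicked. Continuing down to the stop.

```bash
python3 -m pendant '{"offset":[[0,0,0.1],[0,0,0.1],[0,0,0],[0,0,0]],"delta_rot":[[0,0,0],[0,0,0],[0,0,0],[0,0,0]]}'
python3 -m pendant '{"offset":[[0,0,0.1],[0,0,0],[0,0,0]],"delta_rot":[[0,0,0],[0,0,0],[0,0,0]]}'
```

```text
time_s: 19.55
ee_pos: [598.8, 36.6, 40.3]
tcp_rot: [-0.0, 0.981, 0.196, 0.0]
wrist_force: [-3.1, -0.2, 5.7]
finger_gap: 0.439
grasp_force: 102.0
time_s: 19.85
ee_pos: [598.8, 36.6, 40.3]
tcp_rot: [0.0, 0.981, 0.196, 0.0]
wrist_force: [-5.3, 0.3, 17.4]
finger_gap: 0.441
grasp_force: 103.5
```

```bash
python3 -m pendant '{"offset":[[0.03,0,0.1],[0,0,0],[0,0,0],[0,0,0],[0,0,0],[0,0,0]],"delta_rot":[[0,0,0],[0,0,0],[0,0,0],[0,0,0],[0,0,0],[0,0,0]]}'
python3 - <<'E'
from h import *
im=robot.read_camera("scene"); u,v=285,215; print(proj("scene",(599,37,36)),proj("scene",(599,37,68)))
cv2.imwrite("pics/g6.png",cv2.resize(im[v-30:v+30,u-40:u+40],(800,600),interpolation=cv2.INTER_CUBIC)[:,:,::-1])
E
```

```text
time_s: 20.45
ee_pos: [598.9, 36.7, 40.2]
tcp_rot: [0.0, 0.981, 0.196, 0.0]
wrist_force: [-10.8, -2.5, 28.9]
finger_gap: 0.438
grasp_force: 104.7
[285.06746894 224.00208524] [285.02520791 216.69561514]
```

View pics/g6.png

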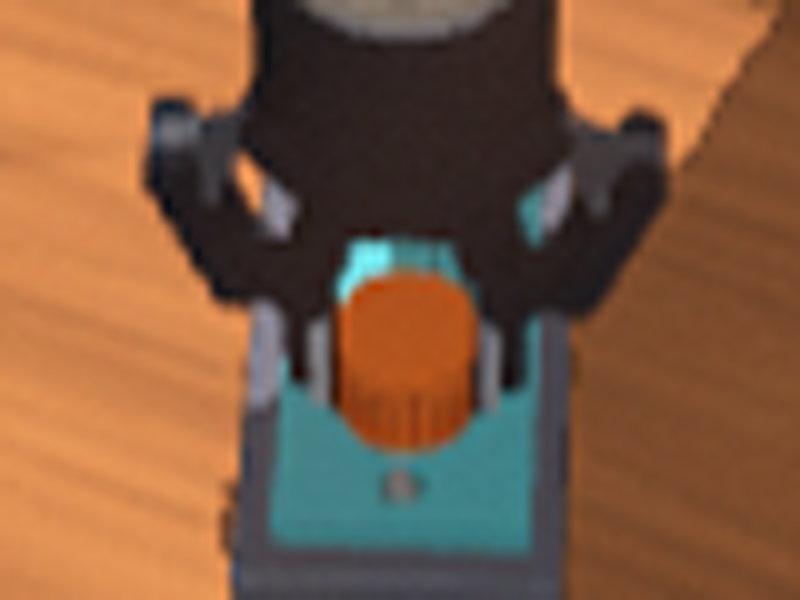

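The cap is fully seated: its rim meets the cover at about (407,452) in the crop, as predicted. I'll ease the sideways force and hand in.

```bash
python3 -m pendant '{"offset":[[-0.07,0,0],[0,0,0],[0,0,0],[0,0,0]],"delta_rot":[[0,0,0],[0,0,0],[0,0,0],[0,0,0]]}'
python3 -c "
from bench import robot
o=robot.get_obs();print(o['wrist_force'],o['ee_pos'])
print(robot.close_job())"
```

```text
time_s: 20.9
ee_pos: [598.9, 36.6, 40.2]
tcp_rot: [0.0, 0.981, 0.196, 0.001]
wrist_force: [-6.5, 1.0, 26.8]
finger_gap: 0.44
grasp_force: 104.3
[-6.50034653  1.00712315 26.77885733] [598.90869824  36.64185849  40.23483423]
the job is handed in; nothing more can be done
None
```

The job is handed in, at about 21 s of the 72 s allowed: the teal cover lies flush on the station and released, and the orange cap is clicked fully down on the stud with the hand still pushing it at about 27 N.

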